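Slide the hanging specimen pot along the bent transfer rail to its stop

ROBOT

A 7-joint arm with a two-finger parallel gripper is mounted at the origin on the work surface. World frame = base frame: x ahead of the robot, y to its left, z up, the work surface at z = 0. Lengths are in m, angles in rad, forces in N, time in s.
With the tool pointing down it reaches from about 0.4 to 0.875 m from the base axis. Payload 4.4 kg.
Tool frame: the origin (TCP) lies at the very end of the fingers, on their centre line; the grasp point (between the pads) lies arm.pinch_z behind it (arm.pinch_z is the distance from the TCP to the grasp point, in m); x points along the fingers, z is the direction in which the jaws open and shut, and the axes are right-handed (so a half turn about x gives the same grasp; the last joint's range is limited). The gripper opens to 85 mm and grips with 20 to 120 N. Pads are 22 mm wide; open, the fingers measure 114 mm over their backs; the gripper's body (76 mm by 85 mm) begins 54 mm behind the grasp point. The pads swing forward as they close: fully open they stand 13 mm farther back than shut.
Start: joints at [1.121, 0.628, 0.038, 1.517, -0.027, 0.996, -0.02], TCP at [0.243, -0.603, 0.231] pointing down, gripper open.
Joint ranges: [-3.06, 3.06], [-0.37, 2.12], [-1.25, 1.32], [0.18, 2.47], [-1.1, 4.24], [0.23, 1.98], [-2.94, 2.94]. Speed limits (rad/s): [2.57, 2.57, 3.14, 3.14, 3.14, 3.14, 3.14].

INTERFACE

Orientations are given as [roll, pitch, yaw] about the fixed x, y, z axes, in that order (R = Rz(yaw) Ry(pitch) Rx(roll)).
In Python, from workcell import arm, imaging, job gives the robot as it stands. The module is installed in compiled form; this text tells all that it offers.
- The arm moves only by the shell command python3 -m creep 'ROWS'. ROWS is text: rows parted by semicolons, each of 7 numbers parted by spaces: the shift along the tool's x, y, z in units of 25 mm (1.0 is 25 mm), then the turn, a rotation vector about the tool's x, y, z in units of 6 degrees (1.0 is 6 degrees), then the finger opening in mm, from 0 to 85.4. In form: dx dy dz rx ry rz claw; .... A call has 1 to 10 rows; each row shifts and turns the commanded pose from where the row before left it, along the tool's axes as they then stand; what a row does not reach is not made up. A row lasts 1/12 s, in which the tool goes at most 41.7 mm and 7.16 degrees, less where a joint would pass 70% of its speed; a pose out of reach is approached as far as the arm can. A call is refused whole if a number of a shift passes 1 or a number of a turn 1, either way. A call with a gripper value outside its range is refused whole. The fingers move at their own pace and stop on an object; the grip force is fixed at half the most. Time passes only in rows, so rows that do not move let the fingers close. It gives the time, the measured TCP pose, the force and the opening at its end, in the units of the state.
- arm.state(): the state, without advancing time (a new reading comes with each control period).
- imaging.capture(name): name is "side" or "top" or "wrist"; returns (picture, depth): 400x640x3 uint8, red, green, blue; 400x640 float32, m along the optical axis (not along the pixel's ray), 0 where there is no reading.
- imaging.camera_info(name): a dict with "mtx" (3x3 intrinsics, pixels), "distortion" ([k1, k2, p1, p2, k3] as OpenCV has them; the pictures are not rectified), "rvec" (rotation vector, rad) and "tvec" (3), from world to camera coordinates, as OpenCV has them; the wrist camera has in their place "hand_eye" (4x4, takes a point from camera to tool coordinates, whose origin is the TCP and whose axes are the tool frame's). Camera axes: x right, y down, z forward; pixel columns grow to the right and rows downward; lengths in m; the calibration is good to about 2 mm. A picture is of the moment at which its call begins: read the wrist's pose just before it. camera_info takes no time and is no camera call.
- job.finish_job(): hands the job in, once; it reports no verdict.
The state is a dict: "t": time; "joint_positions": joint angles; "joint_velocities": joint speeds; "joint_efforts": joint torques, N m; "position": TCP position; "eef_rot": TCP orientation; "ft_force": force on the tool from outside, world axes, zero at the start; "ft_torque": the same for the moment, N m; "width": opening from 0.0 (shut) to 1.0 (fully open).
Only numpy, scipy, OpenCV 4.12 (cv2) and the standard library are available. Lean on these libraries where they do the work, as an engineer would, in place of code of your own. Each camera call takes 0.05 s, during which the arm holds its last target. There are 200 camera calls.

TASK

A specimen pot hangs from a ring that is threaded on a bent steel rod. Take it by the stalk on top and slide it along the rod, round both corners, easing it along without forcing it against the rod, until it meets the stop collar over the light pad; press it firmly but gently home against the collar for a moment, then let go and leave it hanging there upright and still. Leave the other things on the bench where they are.

Things in the scene. Friction and masses are not known exactly. Their poses are not given: they have to be found in the camera images.
- rail: Rigid bent steel rod fixed on the bench, 8 mm thick, level, centre line 130 above the bench, held by a post at each end. Origin on the bench, z up. Its centre line as (x, y) in mm: straight from the first post (55, -185) to (55, -55), corner 1 to (35, -20.4); from there as bent by hand, nominally straight to (-8.3, 4.6), corner 2 to (-28.3, 39.3), straight to the second post (-28.3, 169.3).
- corner1 (a point): Centre of the first corner's arc (not on the rod), at the rod's height: radius 40 mm, 60 degrees, left turn from the rail's +y towards its -x. The arc is true, but at its end (35, -20.4) all that follows (middle straight, corner 2, last straight, light pad) is turned as one piece about that point by up to 6 degrees either way, unmeasured: feel or see the rod.
- post1 (a point): Top centre of the first post, 14 mm across, 5 above the rod's centre line. Corner 2 (unmeasured) is a right turn of radius 40, 60 degrees, centre nominally (11.7, 39.3) in the rail's frame. Over 25 N between the carrier and the rod or stop collar does damage. A white light pad 110 x 150, 22 high, lies under the last straight.
- stop (a joint): Where the rigid dark steel stop collar (22 mm across, 12 long along the rod) is clamped on the last straight: at 0 the face that the ring must meet is 75 mm beyond the end of corner 2, positive farther along, -0.02 to 0.02 m. It does not slip under a gentle push.
- ring (a point): Centre of the carrier's steel ring: 23 mm across, hole 11.4 (1.7 play all round the rod), 14 long along the rod. y axis: the ring's axis, towards the stop; z up. It starts on the first straight, hanging, 1.7 below the rod's centre line. Home, the ring's end face meets the stop collar.
- stalk (a point): Grasp point on the carrier's grey square stalk, 37 mm above the ring's centre. Stalk 14 x 14, sides square to the ring's axis, from 11 to 55 above the ring's centre. Ring, stalk and a pot (36 across, bottom 72 below the ring's centre) are one rigid piece, about 0.2 kg, heavy below: it hangs upright and swings when released.
- dishes: Closed stack of clear dishes, 88 across, 30 high, standing loose near the rail on its +x side (bystander). Sizes in mm, origin under its centre.
- tape_roll: White tape roll lying flat, 56 across, 20 high, loose, near the rail's first leg (bystander). Sizes in mm, origin under its centre.
- jar_a: Specimen jar with red cap, 40 across, 50 high, loose, on the rail's -x side (bystander). Sizes in mm, origin under its centre.
- beaker: Orange plastic beaker, 84 across, 100 high, loose, to the left (bystander). Sizes in mm, origin under its centre.
- wash_bottle: White wash bottle, 64 across, 150 high, loose, to the far right (bystander). Sizes in mm, origin under its centre.
- spatula: Spatula with a wooden handle lying flat, 160 long, loose, near the right (bystander). Sizes in mm, origin under its centre.
Not all that is in view belongs to the job. Of the things like the part that bears ring, leave any that is blue; of the rest the smaller one is meant.

How it is judged:
By the outcome, as a careful person would: the job done as asked, in the order asked, and still so for the second after the job is handed in, with the robot touching nothing.
It also fails if it takes over 64 s, if anything falls off the work surface, if the arm or the gripper's body presses on something with over 40 N, if the wrist force passes 120 N, or if a joint passes its speed limit or range.

## Working session

There is one attempt and no reset: what is moved stays moved. The work goes in short steps, Python scripts to look and compute and a shell command to move; the robot and the scene stay as the last step left them, time stands still between calls to the robot, and variables do not carry over. Pictures are saved under pics/ and viewed, about 8 in all and at most 12, crops included, and the job is handed in when it is done.

```bash
mkdir -p pics; cat > h.py <<'E'
import numpy as np, cv2
from workcell import arm, imaging, job
from scipy.spatial.transform import Rotation as R
def cap(n,f=None):
    p,d=imaging.capture(n)
    if f: cv2.imwrite('pics/'+f,cv2.cvtColor(p,cv2.COLOR_RGB2BGR))
    np.savez('/tmp/%s.npz'%n,p=p,d=d); return p,d
def pose(n):
    i=imaging.camera_info(n)
    if n=='wrist':
        s=arm.state(); T=np.eye(4); T[:3,:3]=R.from_euler('xyz',s['eef_rot']).as_matrix(); T[:3,3]=s['position']
        return i,T@np.array(i['hand_eye'])
    Rm=cv2.Rodrigues(np.array(i['rvec'],float))[0]; T=np.eye(4); T[:3,:3]=Rm.T; T[:3,3]=-Rm.T@np.array(i['tvec']).ravel()
    return i,T
def rays(n,uv,P=None):
    i,T=P or pose(n)
    q=cv2.undistortPoints(np.array(uv,float).reshape(-1,1,2),np.array(i['mtx']),np.array(i['distortion'])).reshape(-1,2)
    d=np.c_[q,np.ones(len(q))]
    return T[:3,3],d@T[:3,:3].T
def onplane(n,uv,z,P=None):
    o,d=rays(n,uv,P); return o+d*((z-o[2])/d[:,2])[:,None]
def bydepth(n,uv,D,P=None):
    o,d=rays(n,uv,P); return o+d*np.array([D[int(round(v)),int(round(u))] for u,v in uv])[:,None]
def tri(a,ua,b,ub):
    o1,d1=rays(a,[ua]);o2,d2=rays(b,[ub]);d1=d1[0];d2=d2[0]
    t=np.linalg.lstsq(np.c_[d1,-d2],o2-o1,rcond=None)[0];p=o1+d1*t[0];q=o2+d2*t[1]
    return (p+q)/2,np.linalg.norm(p-q)
def proj(n,X):
    i,T=pose(n);W=np.linalg.inv(T)
    return cv2.projectPoints(np.array(X,float).reshape(-1,1,3),cv2.Rodrigues(W[:3,:3])[0],W[:3,3],np.array(i['mtx']),np.array(i['distortion']))[0].reshape(-1,2)
E
python3 - <<'E'
from h import *
cap('top','top0.png');cap('side','side0.png')
for n in('top','side'): print(n,pose(n)[1].round(3).tolist(),imaging.camera_info(n)['mtx'])
s=arm.state();print(arm.pinch_z,s)
E
```

```text
top [[-0.018, -0.991, 0.133, 0.402], [-0.999, 0.022, 0.03, -0.033], [-0.032, -0.133, -0.991, 1.327], [0.0, 0.0, 0.0, 1.0]] [[381.0656345    0.         313.56870334]
 [  0.         381.0656345  202.9095498 ]
 [  0.           0.           1.        ]]
side [[-0.994, -0.077, 0.079, 0.432], [-0.11, 0.614, -0.782, 1.045], [0.011, -0.786, -0.618, 0.945], [0.0, 0.0, 0.0, 1.0]] [[516.49362084   0.         324.05027531]
 [  0.         516.49362084 196.84063529]
 [  0.           0.           1.        ]]
0.0187 {'t': 0.1, 'joint_positions': array([ 1.12124354,  0.62926634,  0.03844259,  1.51826593, -0.02698552,
        0.99628993, -0.01997961]), 'joint_velocities': array([ 0.00043539, -0.00115313,  0.00113992, -0.00086895, -0.00068094,
       -0.0004098 ,  0.00057473]), 'joint_efforts': array([ 3.19379171e-03, -5.64534330e+01,  1.23041287e+00, -1.93972349e+01,
        1.12482818e-02,  5.45815434e-03,  2.34238416e-05]), 'position': array([ 0.24317896, -0.60219613,  0.23047343]), 'eef_rot': array([-3.12483596,  1.56908471,  1.97133587]), 'ft_force': array([ 0.03162083, -0.65506585, -0.88162879]), 'ft_torque': array([-0.00199159, -0.01190191, -0.02686045]), 'width': 1.0009488809531681}
```

View pics/top0.png

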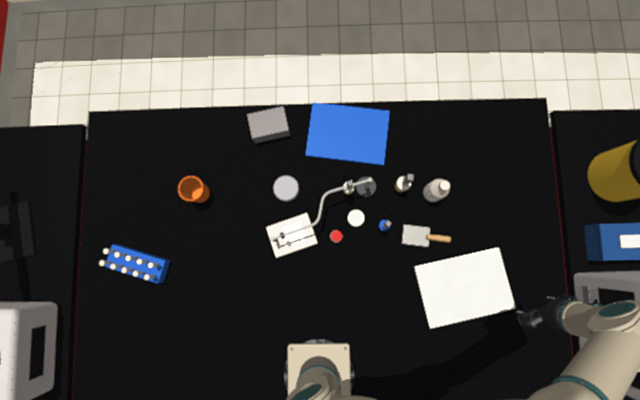

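View pics/side0.png

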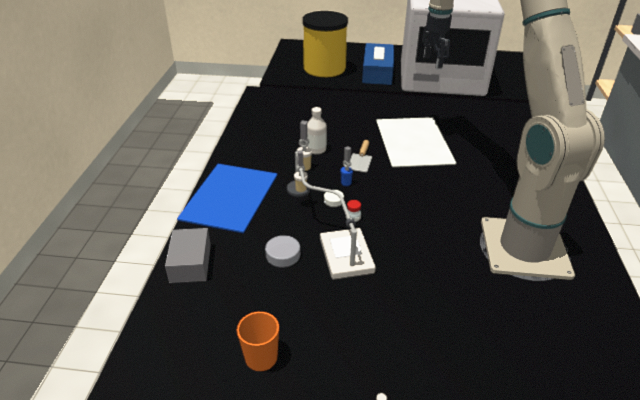

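Top view: the rail runs from about (365,187) to the pad at (293,235). Things that could be taken for the carrier: (348,187) on the rod, (405,183) standing free, and (385,225), blue. In the side view they are at (299,170), (305,150) and (347,165). One close crop will check the choice.

```bash
python3 - <<'E'
import cv2,numpy as np
t=cv2.imread('pics/top0.png')[165:265,255:425];s=cv2.imread('pics/side0.png')[105:285,255:385]
t=cv2.resize(t,None,fx=2.5,fy=2.5,interpolation=cv2.INTER_CUBIC)
t=cv2.resize(t,(425,250));s=cv2.resize(s,None,fx=2.9,fy=3.2,interpolation=cv2.INTER_CUBIC)
s=cv2.resize(cv2.imread('pics/side0.png')[105:285,255:385],None,fx=2.9,fy=2.9,interpolation=cv2.INTER_CUBIC)
c=np.zeros((max(s.shape[0],250),425+s.shape[1],3),np.uint8);c[:250,:425]=t;c[:s.shape[0],425:]=s
cv2.imwrite('pics/crop0.png',c)
E
```

```text
(no output)
```

View pics/crop0.png

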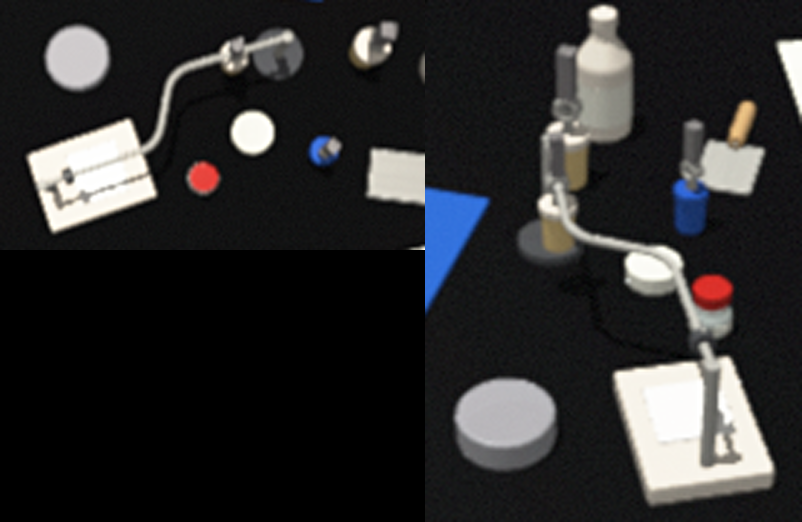

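Chosen: the tan pot with the grey stalk on the rod, at (348,187) in the top view. The free one at (405,183) is larger and (385,225) is blue. Next comes a coarse pose of the rail.

```bash
python3 - <<'E'
from h import *
f=lambda cx,cy:(255+cx/2.5,165+cy/2.5)
uv=[f(290,37),f(258,45),f(215,60),f(170,90),f(150,148),f(68,176)]
for u,q in zip(uv,onplane('top',uv,.132)): print(np.round(u,1),q.round(4))
print('stalk top',tri('top',f(238,43),'side',(255+(552-425)/2.9,105+137/2.9)))
s=arm.state();print(R.from_euler('xyz',s['eef_rot']).as_matrix().round(3).tolist(), imaging.camera_info('wrist'))
E
```

```text
[371.  179.8] [ 0.6327 -0.181   0.132 ]
[358.2 183. ] [ 0.6233 -0.1401  0.132 ]
[341. 189.] [ 0.6053 -0.085   0.132 ]
[323. 201.] [ 0.5681 -0.027   0.132 ]
[315.  224.2] [ 4.951e-01 -3.000e-04  1.320e-01]
[282.2 235.4] [0.462  0.1033 0.132 ]
stalk top (array([ 0.61840368, -0.11170314,  0.17723023]), np.float64(0.000779735482633791))
[[-0.001, 0.927, 0.374], [0.002, 0.374, -0.927], [-1.0, -0.0, -0.002]] {'mtx': array([[338.84029776,   0.        , 318.16083703],
       [  0.        , 338.84029776, 204.40629557],
       [  0.        ,   0.        ,   1.        ]]), 'distortion': array([-0.07302784,  0.        ,  0.        ,  0.        ,  0.        ]), 'hand_eye': array([[-1.53364654e-04, -3.09671027e-01,  9.50843747e-01,
        -1.42471614e-01],
       [-3.17572744e-05, -9.50843756e-01, -3.09671035e-01,
         7.93384783e-02],
       [ 9.99999988e-01, -7.76887968e-05,  1.35991516e-04,
        -1.85574080e-03],
       [ 0.00000000e+00,  0.00000000e+00,  0.00000000e+00,
         1.00000000e+00]])}
```

```bash
python3 -m creep '-0.3 0.4 -0.4 0 0 0 85; -0.5 0.9 -0.8 0 0 0 85; -0.4 0.95 -0.85 0 0 0 85; 0 0.95 -0.85 0 0 0 85; 0 0.95 -0.85 0 0 0 85; 0 0.95 -0.85 0 0 0 85; 0 0.95 -0.85 0 0 0 85; 0 0.95 -0.85 0 0 0 85; 0 0.95 -0.85 0 0 0 85; 0 0.95 -0.85 0 0 0 85'; python3 -m creep '0 0.95 -0.85 0 0 0 85; 0 0.95 -0.85 0 0 0 85; 0 0.95 -0.85 0 0 0 85; 0 0.95 -0.85 0 0 0 85; 0 0.95 -0.85 0 0 0 85; 0 0.95 -0.85 0 0 0 85; 0 0.95 -0.85 0 0 0 85; 0 0.95 -0.85 0 0 0 85; 0 0.9 -0.8 0 0 0 85; 0 0.6 -0.5 0 0 0 85'; python3 -m creep '0 0 0 0 0 0 85; 0 0 0 0 0 0 85; 0 0 0 0 0 0 85; 0 0 0 0 0 0 85'
python3 - <<'E'
from h import *
P=pose('wrist');p,d=cap('wrist','w1.png');np.save('/tmp/P.npy',P[1]);print(arm.state()['joint_positions'].round(2))
E
```

```text
t: 0.93
position: [0.3752, -0.3313, 0.2618]
eef_rot: [2.01, 1.57, 0.824]
ft_force: [1.3, 0.2, -0.7]
width: 0.993
t: 1.77
position: [0.5104, -0.0563, 0.2618]
eef_rot: [2.375, 1.569, 1.193]
ft_force: [-0.1, -0.5, 0.7]
width: 0.997
t: 2.1
position: [0.5091, -0.0622, 0.2615]
eef_rot: [-1.015, 1.57, -2.204]
ft_force: [-0.2, -0.5, -0.8]
width: 0.997
[ 0.11  0.4  -0.06  1.86  0.03  0.89 -1.15]
```

View pics/w1.png

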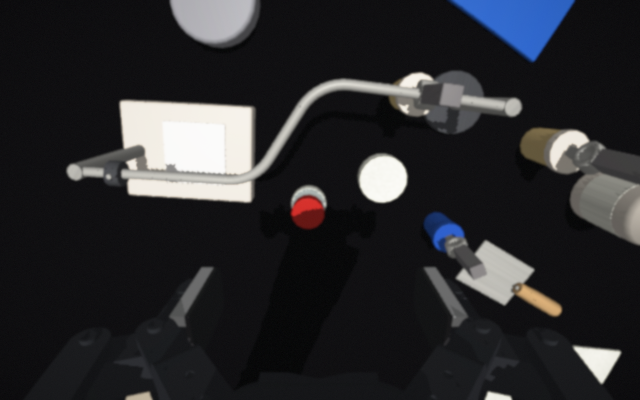

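The wrist picture shows the whole rod:
- post1 top at (513,107), post2 top at (74,172)
- carrier stalk at about (447,97)
- corners at about (325,88) and (250,175)
- collar at (116,173)

I'll fit lines to the three straights.

```bash
cat > fit.py <<'E'
from h import *
z=np.load('/tmp/wrist.npz');p,d=z['p'],z['d'];P=(imaging.camera_info('wrist'),np.load('/tmp/P.npy'))
v,u=np.mgrid[0:400,0:640];uv=np.c_[u.ravel(),v.ravel()].astype(float)
o,r=rays('wrist',uv,P);X=(o+r*d.reshape(-1,1));Z=X[:,2].reshape(400,640)
m=((Z>.115)&(Z<.145)&(d>0)&(v<240)&(v>60)).astype(np.uint8)
print('rod z',np.median(Z[(m>0)&(u>170)&(u<240)]),np.median(Z[(m>0)&(u>330)&(u<380)]))
def line(u0,u1):
    c=[(a,np.mean(np.nonzero(m[:,a])[0])) for a in range(u0,u1) if 3<m[:,a].sum()<25]
    Q=onplane('wrist',c,.130,P)[:,:2]
    cx,s,V=np.linalg.svd(Q-Q.mean(0));V=V[0]*np.sign(V[0,1]);n=np.array([V[1],-V[0]])
    res=(Q-Q.mean(0))@n;print(u0,u1,len(Q),'mean',Q.mean(0).round(4),'ang',np.degrees(np.arctan2(-V[0],V[1])).round(2),'rms mm',(res.std()*1e3).round(2));return Q.mean(0),V
L1=line(345,388);L1b=line(470,500);L2=line(278,300);L3=line(135,232)
print('posts',onplane('wrist',[(513,107),(74,172)],.135,P)[:,:2].round(4))
# collar & stalk by depth
S=(Z>.172)&(Z<.2)&(d>0)&(u>400)&(u<500)&(v<140)
print('stalk top n',S.sum(),X[S.ravel()].mean(0).round(4),X[S.ravel()].min(0).round(4),X[S.ravel()].max(0).round(4))
ys,xs=np.nonzero(S);rc=cv2.minAreaRect(np.c_[xs,ys].astype(np.float32));print(rc,onplane('wrist',[rc[0]],.183,P).round(4))
B=onplane('wrist',cv2.boxPoints(rc),.183,P)[:,:2];print(B.round(4).tolist())
for a in range(98,136,1): print(a,m[:,a].sum(),end='; ')
E
python3 fit.py
```

```text
rod z 0.13307459613198785 0.1331815945024596
345 388 43 mean [ 0.6017 -0.0629] ang 15.59 rms mm 0.15
470 500 30 mean [ 0.6267 -0.1553] ang 14.17 rms mm 0.37
278 300 22 mean [ 0.5503 -0.0183] ang 77.85 rms mm 0.09
135 232 97 mean [0.4797 0.0501] ang 18.06 rms mm 0.19
posts [[ 0.6326 -0.1759]
 [ 0.4507  0.1382]]
stalk top n 608 [ 0.6136 -0.1074  0.1819] [ 0.6057 -0.1168  0.1723] [ 0.622  -0.1001  0.1851]
((448.3108215332031, 94.6351318359375), (27.12583351135254, 23.837854385375977), 9.462321281433105) [[ 0.6135 -0.1069  0.183 ]]
[[0.6044, -0.1005], [0.6182, -0.0963], [0.6225, -0.1133], [0.6087, -0.1178]]
98 10; 99 10; 100 9; 101 9; 102 9; 103 9; 104 13; 105 18; 106 20; 107 23; 108 26; 109 26; 110 25; 111 25; 112 25; 113 25; 114 25; 115 25; 116 26; 117 26; 118 25; 119 25; 120 25; 121 25; 122 25; 123 25; 124 25; 125 24; 126 22; 127 20; 128 15; 129 9; 130 9; 131 9; 132 8; 133 10; 134 10; 135 9;
```

```bash
cat > path.py <<'E'
import numpy as np
d=np.degrees;r=np.radians
ax=lambda a:np.array([-np.sin(r(a)),np.cos(r(a))])   # rail +y at yaw a
rt=lambda a:np.array([np.cos(r(a)),np.sin(r(a))])    # rail +x
psi,phi=15.3,17.95
L1=np.array([.6142,-.1091]);M2=np.array([.5503,-.0183]);M3=np.array([.4797,.0501])
# longitudinal: arc-1 end must lie on L2
a2=phi+60
def end1(c1): return c1-.04*rt(psi)+.04*rt(psi+60)
n2=rt(a2); t=((M2-end1(L1))@n2)/(ax(psi)@n2); C1=L1+t*ax(psi); E1=end1(C1)
k=np.linalg.solve(np.c_[ax(a2),-ax(phi)],M3-E1); I=E1+k[0]*ax(a2); C2=I-.0231*ax(a2); E2=I+.0231*ax(phi)
l1,a,l2=np.linalg.norm(C1-L1),.04*np.pi/3,(C2-E1)@ax(a2)
def path(s):   # s=0 at L1 (near the stalk start)
    if s<l1: return L1+s*ax(psi),psi
    s-=l1
    if s<a: b=d(s/.04); return C1-.04*rt(psi)+.04*rt(psi+b),psi+b
    s-=a
    if s<l2: return E1+s*ax(a2),a2
    s-=l2
    if s<a: b=d(s/.04); return C2+.04*rt(a2)-.04*rt(a2-b),a2-b
    s-=a; return E2+s*ax(phi),phi
sE2=l1+2*a+l2
E
cat > to.py <<'E'
from h import *
from path import *
import sys
def loc():
    s=arm.state();Rm=R.from_euler('xyz',s['eef_rot']).as_matrix();zt=Rm[:,2]
    return s,Rm,d(np.arctan2(zt[0],-zt[1]))
def delta(xy,z,yaw):
    s,Rm,y=loc();D=Rm.T@(np.r_[xy,z]-s['position'])/.025
    return D.round(2),round((y-yaw)/6,2)
if __name__=='__main__':
    s,Rm,y=loc();pos=s['position'][:2]
    S=np.linspace(-.02,.32,3401);PP=np.array([path(q)[0] for q in S]);i=np.argmin(np.hypot(*(PP-pos).T));w=path(S[i])[1]
    f=s['ft_force'];print('t',round(s['t'],2),'s %.4f lat(mm,+right) %.2f yaw %.2f want %.2f tilt'%(S[i],((pos-PP[i])@rt(w))*1e3,y,w),(Rm[:,0]).round(4),'z %.4f'%s['position'][2],'F along %.2f right %.2f up %.2f'%(f[:2]@ax(w),f[:2]@rt(w),f[2]),'Tq',s['ft_torque'].round(2),'w',round(s['width']*85.4,1))
    print('C1 s',round(l1,4),'E1',round(l1+a,4),'C2',round(l1+a+l2,4),'E2',round(sE2,4))
    for q in map(float,sys.argv[1:]): 
        c,w2=path(q);print(q,c.round(4),round(w2,1),'delta',*delta(c,s['position'][2],w2))
E
python3 - <<'E'
from to import *
print(l2,C1.round(4),E1.round(4),C2.round(4),E2.round(4)); print('C2 dist to M3 along',(M3-E2)@ax(phi))
# L1 post check: post1 is 130 before C1
print('post1',(C1-.13*ax(psi)).round(4),'post2',(E2+.13*ax(phi)).round(4))
P=(imaging.camera_info('wrist'),np.load('/tmp/P.npy'))
for zz in(.130,.141):
  f=onplane('wrist',[(128.5,172),(104,172)],zz,P)[:,:2];print('collar faces past E2 mm',((f-E2)@ax(phi)*1e3).round(1))
print('ring s at stalk',(np.array([.6135,-.1069])-L1)@ax(psi),sE2)
c=path(.0022)[0];print('above',delta(c,.2615,psi))
E
```

```text
0.050012817137821124 [ 0.5982 -0.0506] [ 0.5698 -0.0225] [ 0.5209 -0.012 ] [0.4911 0.0148]
C2 dist to M3 along 0.03712229407676134
post1 [ 0.6325 -0.176 ] post2 [0.4511 0.1385]
collar faces past E2 mm [ 84.1 106. ]
collar faces past E2 mm [77.8 98.9]
ring s at stalk 0.0023067374555829035 0.19444833415083218
above (array([-0.  ,  3.21,  3.21]), np.float64(1.09))
```

```bash
python3 -m creep '0 0.5 0.5 0 0 0 50; 0 0.9 0.9 0 0 0 50; 0 0.9 0.9 0 0 0 50; 0 0.6 0.6 0 0 0 50; 0 0.31 0.31 0.5 0 0 50; 0 0 0 0.6 0 0 50; 0 0 0 0 0 0 50; 0 0 0 0 0 0 50; 0 0 0 0 0 0 50'; python3 to.py 0.0023
```

```text
t: 2.9
position: [0.6138, -0.1057, 0.2614]
eef_rot: [-1.893, 1.57, 3.089]
ft_force: [0.3, -0.2, 0.8]
width: 0.585
t 2.9 s 0.0034 lat(mm,+right) 0.49 yaw 15.43 want 15.30 tilt [-5.e-04  0.e+00 -1.e+00] z 0.2614 F along -0.28 right 0.19 up 0.76 Tq [ 0.03  0.09 -0.  ] w 49.9
C1 s 0.0607 E1 0.1025 C2 0.1526 E2 0.1944
0.0023 [ 0.6136 -0.1069] 15.3 delta [ 0.   -0.02  0.04] 0.02
```

```bash
python3 -m creep '0.4 -0.02 0.04 0.02 0 0 50; 0.8 0 0 0 0 0 50; 0.8 0 0 0 0 0 50; 0.8 0 0 0 0 0 50; 0.8 0 0 0 0 0 50; 0.5 0 0 0 0 0 50; 0.4 0 0 0 0 0 50; 0 0 0 0 0 0 50; 0 0 0 0 0 0 50'; python3 to.py 0.0023; python3 - <<'E'
from h import *
cap('wrist','w2.png')
E
```

```text
t: 3.65
position: [0.6139, -0.1065, 0.1485]
eef_rot: [-2.04, 1.57, 2.939]
ft_force: [-0.4, 0.7, 0.4]
width: 0.586
t 3.65 s 0.0026 lat(mm,+right) 0.43 yaw 15.28 want 15.30 tilt [-7.e-04  1.e-04 -1.e+00] z 0.1485 F along 0.82 right -0.18 up 0.44 Tq [ 0.02 -0.01 -0.01] w 50.1
C1 s 0.0607 E1 0.1025 C2 0.1526 E2 0.1944
0.0023 [ 0.6136 -0.1069] 15.3 delta [ 0.   -0.02  0.01] -0.0
```

View pics/w2.png

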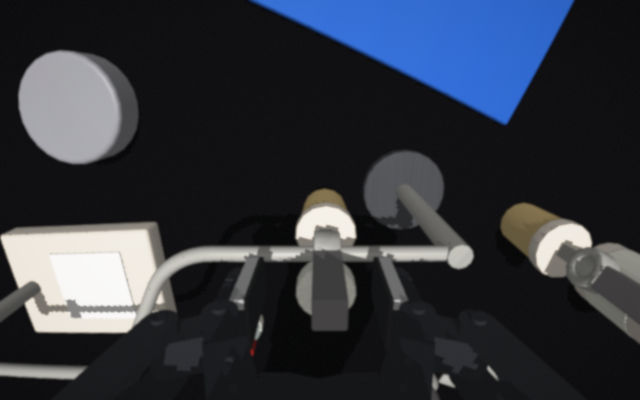

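The stalk stands between the open pads, at about (328,290), centred. Closing now.

```bash
python3 -m creep '0 0 0 0 0 0 5; 0 0 0 0 0 0 5; 0 0 0 0 0 0 5; 0 0 0 0 0 0 5; 0 0 0 0 0 0 5; 0 0 0 0 0 0 5; 0 0 0 0 0 0 5; 0 0 0 0 0 0 5'; python3 to.py;python3 -m creep '-0.07 0 0 0 0 0 5; 0 0 0 0 0 0 5;0 0 0 0 0 0 5; 0 0 0 0 0 0 5'; python3 to.py
```

```text
t: 4.37
position: [0.615, -0.1069, 0.1498]
eef_rot: [1.016, 1.569, -0.289]
ft_force: [1.4, -0.3, 6.3]
width: 0.156
t 4.37 s 0.0019 lat(mm,+right) 1.40 yaw 15.26 want 15.30 tilt [ 2.1e-03 -6.0e-04 -1.0e+00] z 0.1498 F along -0.61 right 1.26 up 6.26 Tq [-0.25 -0.   -0.  ] w 13.3
C1 s 0.0607 E1 0.1025 C2 0.1526 E2 0.1944
t: 4.7
position: [0.6139, -0.1061, 0.1502]
eef_rot: [-2.409, 1.57, 2.57]
ft_force: [-0.3, 0.5, -1.0]
width: 0.153
t 4.7 s 0.0030 lat(mm,+right) 0.53 yaw 15.28 want 15.30 tilt [-8.e-04  5.e-04 -1.e+00] z 0.1502 F along 0.51 right -0.12 up -0.97 Tq [ 0.07 -0.01 -0.03] w 13.0
C1 s 0.0607 E1 0.1025 C2 0.1526 E2 0.1944
```

```bash
python3 -m creep '0 0 -0.1 0 0 0 5; 0 0 -0.2 0 0 0 5; 0 0 -0.2 0 0 0 5; 0 0 -0.2 0 0 0 5; 0 0 -0.2 0 0 0 5; 0 0 -0.2 0 0 0 5; 0 0 -0.2 0 0 0 5'; python3 to.py;python3 -m creep '0 0 -0.2 0 0 0 5; 0 0 -0.2 0 0 0 5;0 0 -0.2 0 0 0 5; 0 0 -0.1 0 0 0 5; 0 0 0 0 0 0 5'; python3 to.py
```

```text
t: 5.28
position: [0.6054, -0.0743, 0.1506]
eef_rot: [-2.718, 1.571, 2.262]
ft_force: [0.5, 0.4, -1.4]
width: 0.15
t 5.28 s 0.0358 lat(mm,+right) 0.73 yaw 15.29 want 15.30 tilt [-1.e-04  1.e-04 -1.e+00] z 0.1506 F along 0.26 right 0.57 up -1.40 Tq [-0.01 -0.02  0.01] w 12.8
C1 s 0.0607 E1 0.1025 C2 0.1526 E2 0.1944
t: 5.7
position: [0.6009, -0.0572, 0.1506]
eef_rot: [3.024, 1.57, 1.721]
ft_force: [-0.5, 0.0, -1.6]
width: 0.155
t 5.7 s 0.0536 lat(mm,+right) 0.91 yaw 15.34 want 15.30 tilt [-1.e-04  5.e-04 -1.e+00] z 0.1506 F along 0.17 right -0.49 up -1.58 Tq [ 0.03 -0.04 -0.01] w 13.2
C1 s 0.0607 E1 0.1025 C2 0.1526 E2 0.1944
```

```bash
python3 -m creep '0 0.09 0 0 0 0 5; 0 0 0 0 0 0 5; 0 0 0 0 0 0 5'; python3 to.py|head -1; python3 -m creep '0 -0.09 0 0 0 0 5; 0 -0.09 0 0 0 0 5; 0 0 0 0 0 0 5; 0 0 0 0 0 0 5'; python3 to.py|head -1
```

```text
t: 5.95
position: [0.603, -0.0579, 0.1506]
eef_rot: [-1.803, 1.57, -3.108]
ft_force: [-1.1, 0.5, 0.6]
width: 0.156
t 5.95 s 0.0524 lat(mm,+right) 2.72 yaw 15.24 want 15.30 tilt [-6.e-04 -0.e+00 -1.e+00] z 0.1506 F along 0.76 right -0.90 up 0.55 Tq [ 0.17  0.43 -0.05] w 13.3
t: 6.28
position: [0.5999, -0.059, 0.151]
eef_rot: [1.257, 1.568, -0.048]
ft_force: [3.0, 0.3, -1.8]
width: 0.155
t 6.28 s 0.0521 lat(mm,+right) -0.60 yaw 15.25 want 15.30 tilt [ 2.4e-03 -1.0e-04 -1.0e+00] z 0.1510 F along -0.47 right 3.00 up -1.79 Tq [ 0.02 -0.57  0.03] w 13.2
```

```bash
python3 -m creep '0 0.06 0 0 0 0 5; 0 0 -0.16 0 0 0 5; 0 0 -0.16 0 0 0 5; 0 -0.0022 -0.084 -0.5 0 0 5; 0 -0.0022 -0.084 -0.5 0 0 5; 0 -0.0022 -0.084 -0.5 0 0 5; 0 -0.0022 -0.084 -0.5 0 0 5; 0 -0.0022 -0.084 -0.5 0 0 5; 0 0 0 0 0 0 5'; python3 to.py
```

```text
t: 7.03
position: [0.5933, -0.0399, 0.1503]
eef_rot: [-2.572, 1.569, 2.671]
ft_force: [0.6, 0.5, -0.9]
width: 0.154
t 7.03 s 0.0725 lat(mm,+right) -0.20 yaw 30.41 want 32.26 tilt [-1.6e-03  8.0e-04 -1.0e+00] z 0.1503 F along 0.09 right 0.74 up -0.87 Tq [ 0.04 -0.04 -0.01] w 13.1
C1 s 0.0607 E1 0.1025 C2 0.1526 E2 0.1944
```

```bash
sed -i "s/c,w2=path(q);/c,w2=path(q);c=c+.0008*rt(w2);/" to.py
python3 -m creep '0 0.035 0 -0.3 0 0 5; 0 -0.0022 -0.084 -0.5 0 0 5; 0 -0.0022 -0.084 -0.5 0 0 5; 0 -0.0022 -0.084 -0.5 0 0 5; 0 -0.0022 -0.084 -0.5 0 0 5; 0 -0.0022 -0.084 -0.5 0 0 5; 0 0 0 0 0 0 5'; python3 to.py 0.0935 0.1025
```

```text
t: 7.62
position: [0.5876, -0.0321, 0.1503]
eef_rot: [-2.652, 1.57, 2.884]
ft_force: [-0.2, -0.3, -1.5]
width: 0.149
t 7.62 s 0.0821 lat(mm,+right) 0.33 yaw 47.17 want 46.01 tilt [-1.2e-03  3.0e-04 -1.0e+00] z 0.1503 F along -0.07 right -0.29 up -1.50 Tq [ 0.01  0.01 -0.02] w 12.7
C1 s 0.0607 E1 0.1025 C2 0.1526 E2 0.1944
0.0935 [ 0.5786 -0.025 ] 62.3 delta [ 0.   -0.04 -0.46] -2.53
0.1025 [ 0.57   -0.0217] 75.2 delta [ 0.   -0.17 -0.8 ] -4.68
```

```bash
python3 -m creep '0 0.018 -0.09 -0.52 0 0 5; 0 -0.0024 -0.091 -0.52 0 0 5; 0 -0.0024 -0.091 -0.52 0 0 5; 0 -0.0024 -0.091 -0.52 0 0 5; 0 -0.0024 -0.091 -0.52 0 0 5; 0 0 0 0 0 0 5';python3 to.py; python3 -m creep '0 -0.0024 -0.091 -0.52 0 0 5; 0 -0.0024 -0.091 -0.52 0 0 5; 0 -0.0024 -0.091 -0.52 0 0 5; 0 -0.0024 -0.091 -0.52 0 0 5; 0 0 0 0 0 0 5';python3 to.py 0.112 0.146
```

```text
t: 8.12
position: [0.5788, -0.0256, 0.1504]
eef_rot: [-2.717, 1.57, 3.089]
ft_force: [1.0, 0.3, -1.7]
width: 0.153
t 8.12 s 0.0930 lat(mm,+right) 0.39 yaw 62.67 want 61.62 tilt [-1.e-03  1.e-04 -1.e+00] z 0.1504 F along -0.73 right 0.73 up -1.69 Tq [ 0.01  0.04 -0.03] w 13.0
C1 s 0.0607 E1 0.1025 C2 0.1526 E2 0.1944
t: 8.53
position: [0.5705, -0.0225, 0.1504]
eef_rot: [-2.864, 1.57, -3.125]
ft_force: [-0.2, 0.2, -2.0]
width: 0.154
t 8.53 s 0.1019 lat(mm,+right) 0.16 yaw 75.08 want 74.37 tilt [-8.e-04 -0.e+00 -1.e+00] z 0.1504 F along 0.23 right 0.10 up -2.01 Tq [ 0.03  0.05 -0.01] w 13.1
C1 s 0.0607 E1 0.1025 C2 0.1526 E2 0.1944
0.112 [ 0.5607 -0.0197] 78.0 delta [ 0.    0.01 -0.41] -0.48
0.146 [ 0.5274 -0.0126] 78.0 delta [ 0.   -0.06 -1.76] -0.48
```

```bash
python3 -m creep '0 0.01 -0.14 -0.24 0 0 5; 0 0.008 -0.14 -0.24 0 0 5; 0 0 -0.14 0 0 0 5; 0 0 0 0 0 0 5';python3 to.py|head -1; python3 -m creep '0 0 -0.16 0 0 0 5; 0 0 -0.16 0 0 0 5;0 0 -0.16 0 0 0 5;0 0 -0.16 0 0 0 5; 0 0 -0.16 0 0 0 5; 0 0 -0.16 0 0 0 5;  0 0 0 0 0 0 5';python3 to.py 0.146 0.1526
```

```text
t: 8.87
position: [0.5598, -0.0195, 0.1506]
eef_rot: [-2.688, 1.57, -2.897]
ft_force: [-0.7, 0.3, -1.8]
width: 0.154
t 8.87 s 0.1129 lat(mm,+right) 0.84 yaw 77.99 want 77.95 tilt [-1.e-03 -3.e-04 -1.e+00] z 0.1506 F along 0.75 right 0.14 up -1.82 Tq [-0.08  0.08  0.05] w 13.1
t: 9.45
position: [0.5361, -0.0144, 0.1506]
eef_rot: [-2.784, 1.569, -2.992]
ft_force: [-0.6, -0.7, -1.9]
width: 0.152
t 9.45 s 0.1372 lat(mm,+right) 0.88 yaw 78.05 want 77.95 tilt [-1.3e-03 -2.0e-04 -1.0e+00] z 0.1506 F along 0.40 right -0.85 up -1.89 Tq [-0.17  0.15 -0.  ] w 13.0
C1 s 0.0607 E1 0.1025 C2 0.1526 E2 0.1944
0.146 [ 0.5274 -0.0126] 78.0 delta [ 0.   -0.   -0.35] 0.02
0.1526 [ 0.521  -0.0112] 77.9 delta [ 0.   -0.   -0.62] 0.03
```

```bash
sed -i "s/.0008\*rt/.0003*rt/" to.py; python3 -m creep '0 -0.025 -0.1 0 0 0 5; 0 0 -0.17 0 0 0 5; 0 0 -0.17 0 0 0 5; 0 0 -0.17 0 0 0 5; 0 0 0 0 0 0 5';python3 to.py|head -1; python3 -m creep '0 0.0022 -0.084 0.5 0 0 5; 0 0.0022 -0.084 0.5 0 0 5; 0 0.0022 -0.084 0.5 0 0 5; 0 0.0022 -0.084 0.5 0 0 5; 0 0.0022 -0.084 0.5 0 0 5; 0 0 0 0 0 0 5';python3 to.py 0.174 .1944
```

```text
t: 9.87
position: [0.5209, -0.0116, 0.1505]
eef_rot: [-2.955, 1.569, 3.12]
ft_force: [0.7, -0.3, -2.2]
width: 0.154
t 9.87 s 0.1526 lat(mm,+right) 0.37 yaw 78.06 want 77.89 tilt [-0.0015  0.     -1.    ] z 0.1505 F along -0.78 right -0.10 up -2.17 Tq [0.05 0.03 0.03] w 13.1
t: 10.37
position: [0.512, -0.0082, 0.1506]
eef_rot: [-2.456, 1.57, -2.928]
ft_force: [0.0, -0.3, -1.2]
width: 0.152
t 10.37 s 0.1623 lat(mm,+right) 0.76 yaw 62.98 want 64.00 tilt [-3.e-04 -1.e-04 -1.e+00] z 0.1506 F along -0.13 right -0.22 up -1.24 Tq [-0.01 -0.02  0.02] w 13.0
C1 s 0.0607 E1 0.1025 C2 0.1526 E2 0.1944
0.174 [ 0.5022 -0.002 ] 47.2 delta [ 0.    0.04 -0.46] 2.62
0.1944 [0.4914 0.0148] 18.0 delta [ 0.    0.45 -1.15] 7.49
```

```bash
python3 -m creep '0 -0.015 -0.093 0.52 0 0 5; 0 0.0024 -0.092 0.52 0 0 5; 0 0.0024 -0.092 0.52 0 0 5; 0 0.0024 -0.092 0.52 0 0 5; 0 0.0024 -0.092 0.52 0 0 5; 0 0 0 0 0 0 5';python3 to.py .1944
```

```text
t: 10.87
position: [0.5025, -0.0019, 0.1506]
eef_rot: [-2.665, 1.571, 2.876]
ft_force: [-0.9, -0.2, -2.8]
width: 0.153
t 10.87 s 0.1739 lat(mm,+right) 0.57 yaw 47.46 want 47.38 tilt [-2.e-04  0.e+00 -1.e+00] z 0.1506 F along 0.48 right -0.75 up -2.80 Tq [-0.01  0.06  0.02] w 13.0
C1 s 0.0607 E1 0.1025 C2 0.1526 E2 0.1944
0.1944 [0.4914 0.0148] 18.0 delta [ 0.    0.19 -0.78] 4.91
```

```bash
python3 -m creep '0 -0.01 -0.081 0.49 0 0 5; 0 0.002 -0.081 0.49 0 0 5; 0 0.002 -0.081 0.49 0 0 5; 0 0.002 -0.081 0.49 0 0 5; 0 0.002 -0.081 0.49 0 0 5; 0 0 0 0 0 0 5';python3 to.py .1944|head -1;  python3 -m creep '0 0.002 -0.081 0.49 0 0 5; 0 0.002 -0.081 0.49 0 0 5; 0 0.002 -0.081 0.49 0 0 5; 0 0.002 -0.081 0.49 0 0 5; 0 0.002 -0.081 0.49 0 0 5; 0 0 0 0 0 0 5';python3 to.py .204 .26 .272
```

```text
t: 11.37
position: [0.496, 0.0056, 0.1506]
eef_rot: [2.34, 1.571, 1.342]
ft_force: [0.4, 0.2, -0.7]
width: 0.15
t 11.37 s 0.1839 lat(mm,+right) 0.45 yaw 32.83 want 33.06 tilt [ 0.e+00  1.e-04 -1.e+00] z 0.1506 F along -0.02 right 0.48 up -0.73 Tq [-0.    0.05  0.02] w 12.8
t: 11.87
position: [0.4918, 0.0147, 0.1506]
eef_rot: [2.084, 1.571, 0.83]
ft_force: [0.4, 0.1, -2.0]
width: 0.151
t 11.87 s 0.1941 lat(mm,+right) 0.57 yaw 18.16 want 18.45 tilt [ 1.e-04  1.e-04 -1.e+00] z 0.1506 F along -0.02 right 0.41 up -1.98 Tq [-0.01 -0.08 -0.03] w 12.9
C1 s 0.0607 E1 0.1025 C2 0.1526 E2 0.1944
0.204 [0.4885 0.024 ] 17.9 delta [ 0.   -0.01 -0.39] 0.04
0.26 [0.4712 0.0772] 17.9 delta [ 0.   -0.   -2.63] 0.04
0.272 [0.4675 0.0887] 17.9 delta [ 0.    0.   -3.11] 0.04
```

```bash
python3 -m creep '0 0 -0.1 0.03 0 0 5; 0 0 -0.2 0 0 0 5; 0 0 -0.2 0 0 0 5; 0 0 -0.2 0 0 0 5; 0 0 -0.2 0 0 0 5; 0 0 -0.2 0 0 0 5; 0 0 -0.2 0 0 0 5; 0 0 0 0 0 0 5';python3 to.py |head -1;  python3 -m creep '0 0 -0.2 0 0 0 5; 0 0 -0.2 0 0 0 5; 0 0 -0.2 0 0 0 5; 0 0 -0.2 0 0 0 5; 0 0 -0.1 0 0 0 5; 0 0 0 0 0 0 5';python3 to.py .26; python3 - <<'E'
from h import *
cap('wrist','w3.png')
E
```

```text
t: 12.53
position: [0.4813, 0.0467, 0.1506]
eef_rot: [-2.999, 1.57, 2.027]
ft_force: [-1.0, 0.2, -1.0]
width: 0.158
t 12.53 s 0.2279 lat(mm,+right) 0.44 yaw 17.97 want 17.95 tilt [-3.e-04  7.e-04 -1.e+00] z 0.1506 F along 0.50 right -0.93 up -1.03 Tq [ 0.05  0.03 -0.  ] w 13.5
t: 13.03
position: [0.4746, 0.0676, 0.1506]
eef_rot: [3.092, 1.57, 1.834]
ft_force: [0.1, 0.1, -1.5]
width: 0.151
t 13.03 s 0.2498 lat(mm,+right) 0.48 yaw 17.93 want 17.95 tilt [-1.e-04  3.e-04 -1.e+00] z 0.1506 F along 0.04 right 0.07 up -1.46 Tq [ 0.03  0.05 -0.01] w 12.9
C1 s 0.0607 E1 0.1025 C2 0.1526 E2 0.1944
0.26 [0.4712 0.0772] 17.9 delta [ 0.   -0.01 -0.41] -0.0
```

View pics/w3.png

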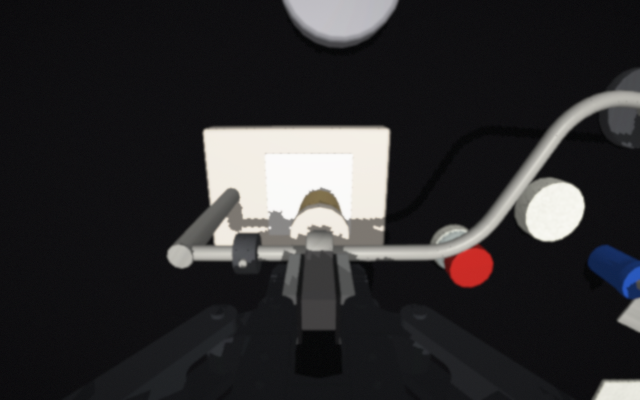

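The ring (305–332, 243) is about 23 mm short of the collar face at (261,253), so home is at about s = 0.272. I'll approach, then creep with force checks.

```bash
python3 -m creep '0 0 -0.15 0 0 0 5; 0 0 -0.15 0 0 0 5; 0 0 -0.15 0 0 0 5; 0 0 -0.15 0 0 0 5; 0 0 -0.08 0 0 0 5; 0 0 0 0 0 0 5';python3 to.py |head -1;  python3 -m creep '0 0 -0.04 0 0 0 5; 0 0 -0.04 0 0 0 5; 0 0 0 0 0 0 5';python3 to.py|head -1; python3 -m creep '0 0 -0.04 0 0 0 5; 0 0 -0.04 0 0 0 5; 0 0 0 0 0 0 5';python3 to.py|head -1
```

```text
t: 13.58
position: [0.4694, 0.0836, 0.1506]
eef_rot: [3.074, 1.571, 1.816]
ft_force: [0.4, -1.2, -1.5]
width: 0.15
t 13.58 s 0.2666 lat(mm,+right) 0.51 yaw 17.91 want 17.95 tilt [-1.e-04  3.e-04 -1.e+00] z 0.1506 F along -1.23 right -0.00 up -1.46 Tq [ 0.01 -0.03 -0.03] w 12.8
t: 13.83
position: [0.469, 0.0848, 0.1506]
eef_rot: [1.928, 1.571, 0.669]
ft_force: [0.3, 0.8, -2.2]
width: 0.155
t 13.83 s 0.2679 lat(mm,+right) 0.50 yaw 17.85 want 17.95 tilt [ 0.  0. -1.] z 0.1506 F along 0.65 right 0.50 up -2.19 Tq [0.01 0.02 0.01] w 13.3
t: 14.08
position: [0.4683, 0.0868, 0.1506]
eef_rot: [2.834, 1.571, 1.575]
ft_force: [0.4, -0.1, -2.0]
width: 0.153
t 14.08 s 0.2700 lat(mm,+right) 0.50 yaw 17.85 want 17.95 tilt [-0.e+00  1.e-04 -1.e+00] z 0.1506 F along -0.24 right 0.29 up -1.95 Tq [-0.03  0.02 -0.05] w 13.1
```

```bash
for i in 1; do python3 -m creep '0 0 -0.04 0 0 0 5; 0 0 -0.04 0 0 0 5; 0 0 0 0 0 0 5'; python3 to.py|head -1; done; python3 -m creep '0 0 -0.04 0 0 0 5; 0 0 0 0 0 0 5; 0 0 0 0 0 0 5';python3 to.py|head -1
```

```text
t: 14.33
position: [0.4677, 0.0888, 0.1506]
eef_rot: [2.492, 1.571, 1.233]
ft_force: [-1.4, -0.4, -1.3]
width: 0.149
t 14.33 s 0.2721 lat(mm,+right) 0.52 yaw 17.86 want 17.95 tilt [ 1.e-04  2.e-04 -1.e+00] z 0.1506 F along 0.02 right -1.43 up -1.33 Tq [0.05 0.03 0.05] w 12.7
t: 14.58
position: [0.4674, 0.0896, 0.1506]
eef_rot: [1.468, 1.571, 0.209]
ft_force: [0.4, -0.6, -1.0]
width: 0.149
t 14.58 s 0.2729 lat(mm,+right) 0.51 yaw 17.86 want 17.95 tilt [ 1.e-04  0.e+00 -1.e+00] z 0.1506 F along -0.74 right 0.23 up -1.00 Tq [ 0.05 -0.01  0.01] w 12.7
```

```bash
python3 -m creep '0 0 -0.04 0 0 0 5; 0 0 0 0 0 0 5';python3 to.py|head -1; python3 -m creep '0 0 -0.04 0 0 0 5; 0 0 0 0 0 0 5';python3 to.py|head -1
```

```text
t: 14.75
position: [0.4671, 0.0906, 0.1506]
eef_rot: [2.861, 1.571, 1.602]
ft_force: [0.8, -0.0, -0.2]
width: 0.155
t 14.75 s 0.2740 lat(mm,+right) 0.50 yaw 17.86 want 17.95 tilt [-0.e+00  1.e-04 -1.e+00] z 0.1506 F along -0.26 right 0.72 up -0.24 Tq [ 0.02 -0.02 -0.01] w 13.2
t: 14.92
position: [0.4668, 0.0914, 0.1506]
eef_rot: [0.321, 1.571, -0.938]
ft_force: [0.1, -0.0, -1.1]
width: 0.154
t 14.92 s 0.2749 lat(mm,+right) 0.48 yaw 17.85 want 17.95 tilt [ 1.e-04 -1.e-04 -1.e+00] z 0.1506 F along -0.06 right 0.04 up -1.08 Tq [ 0.03  0.03 -0.02] w 13.1
```

```bash
python3 -m creep '0 0 -0.04 0 0 0 5; 0 0 0 0 0 0 5';python3 to.py|head -1; python3 -m creep '0 0 -0.04 0 0 0 5; 0 0 0 0 0 0 5';python3 to.py|head -1;  python3 - <<'E'
from h import *
p,_=cap('wrist');cv2.imwrite('pics/w4.png',cv2.resize(p[220:300,200:360,::-1],None,fx=4,fy=4,interpolation=cv2.INTER_CUBIC))
E
```

```text
t: 15.08
position: [0.4668, 0.0915, 0.1506]
eef_rot: [0.096, 1.57, -1.164]
ft_force: [0.8, -3.0, -1.8]
width: 0.152
t 15.08 s 0.2750 lat(mm,+right) 0.47 yaw 17.82 want 17.95 tilt [ 4.e-04 -1.e-03 -1.e+00] z 0.1506 F along -3.09 right -0.17 up -1.82 Tq [-0.69 -0.25  0.05] w 12.9
t: 15.25
position: [0.4668, 0.0916, 0.1506]
eef_rot: [0.111, 1.569, -1.149]
ft_force: [1.8, -4.7, -2.7]
width: 0.157
t 15.25 s 0.2751 lat(mm,+right) 0.50 yaw 17.78 want 17.95 tilt [ 8.0e-04 -1.9e-03 -1.0e+00] z 0.1506 F along -5.06 right 0.24 up -2.75 Tq [-1.28 -0.46  0.02] w 13.4
```

View pics/w4.png

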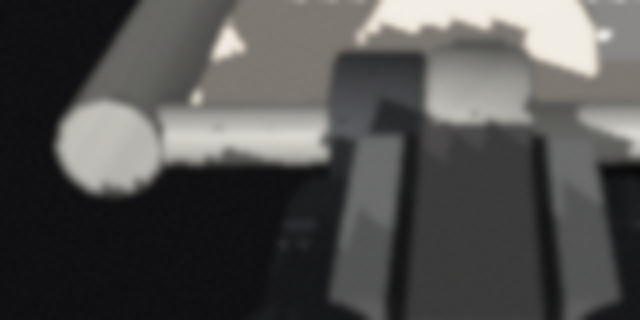

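Contact: the ring's end face meets the collar at about crop (425,85), at 5 N. I'll press to about 10 N, well under 25, hold it, then relax.

```bash
python3 -m creep '0 0 -0.04 0 0 0 5; 0 0 -0.04 0 0 0 5; 0 0 0 0 0 0 5; 0 0 0 0 0 0 5';python3 to.py|head -1; python3 -m creep '0 0 0 0 0 0 5; 0 0 0 0 0 0 5; 0 0 0 0 0 0 5; 0 0 0 0 0 0 5; 0 0 0 0 0 0 5; 0 0 0 0 0 0 5';python3 to.py|head -1
```

```text
t: 15.63
position: [0.4667, 0.0918, 0.1506]
eef_rot: [0.095, 1.567, -1.167]
ft_force: [3.3, -8.5, -2.1]
width: 0.16
t 15.63 s 0.2752 lat(mm,+right) 0.48 yaw 17.71 want 17.95 tilt [ 0.0016 -0.0037 -1.    ] z 0.1506 F along -9.09 right 0.56 up -2.11 Tq [-2.23 -0.73  0.07] w 13.6
t: 16.13
position: [0.4667, 0.0918, 0.1507]
eef_rot: [0.106, 1.567, -1.156]
ft_force: [2.4, -9.8, -2.1]
width: 0.15
t 16.13 s 0.2753 lat(mm,+right) 0.49 yaw 17.70 want 17.95 tilt [ 0.0016 -0.0036 -1.    ] z 0.1507 F along -10.04 right -0.77 up -2.15 Tq [-2.27 -0.68  0.01] w 12.8
```

```bash
python3 -m creep '0 0 0.05 0 0 0 5; 0 0 0.05 0 0 0 5; 0 0 0.03 0 0 0 5; 0 0 0 0 0 0 5';python3 to.py|head -1; python3 -m creep '0.03 0 0 0 0 0 5; 0.03 0 0 0 0 0 5; 0.01 0 0 0 0 0 5; 0 0 0 0 0 0 5; 0 0 0 0 0 0 5; 0 0 0 0 0 0 5';python3 to.py|head -1
```

```text
t: 16.47
position: [0.4668, 0.0916, 0.1506]
eef_rot: [0.213, 1.57, -1.047]
ft_force: [2.0, -4.9, -1.2]
width: 0.15
t 16.47 s 0.2750 lat(mm,+right) 0.50 yaw 17.83 want 17.95 tilt [ 3.e-04 -5.e-04 -1.e+00] z 0.1506 F along -5.24 right 0.40 up -1.17 Tq [-1.03 -0.31  0.05] w 12.8
t: 16.97
position: [0.4669, 0.0916, 0.1497]
eef_rot: [0.831, 1.57, -0.429]
ft_force: [-0.4, -5.2, 8.9]
width: 0.153
t 16.97 s 0.2750 lat(mm,+right) 0.66 yaw 17.83 want 17.95 tilt [ 1.e-03 -5.e-04 -1.e+00] z 0.1497 F along -4.80 right -1.93 up 8.89 Tq [-1.31  0.11  0.05] w 13.1
```

```bash
python3 -m creep '-0.03 0 0.03 0 0 0 5; 0 0 0.02 0 0 0 5; 0 0 0 0 0 0 5; 0 0 0 0 0 0 5; 0 0 0 0 0 0 5';python3 to.py|head -1
```

```text
t: 17.38
position: [0.4669, 0.0915, 0.1498]
eef_rot: [2.697, 1.57, 1.438]
ft_force: [-1.0, -1.7, 6.0]
width: 0.155
t 17.38 s 0.2749 lat(mm,+right) 0.63 yaw 17.88 want 17.95 tilt [ 1.e-04  6.e-04 -1.e+00] z 0.1498 F along -1.34 right -1.45 up 5.98 Tq [-0.3   0.21  0.01] w 13.2
```

```bash
python3 -m creep '-0.02 -0.01 0 0 0 0 5; 0 0 0 0 0 0 5; 0 0 0 0 0 0 5';python3 to.py|head -1
```

```text
t: 17.63
position: [0.4668, 0.0914, 0.1499]
eef_rot: [2.694, 1.57, 1.435]
ft_force: [-0.3, -0.4, -0.4]
width: 0.155
t 17.63 s 0.2749 lat(mm,+right) 0.45 yaw 17.88 want 17.95 tilt [ 1.e-04  6.e-04 -1.e+00] z 0.1499 F along -0.28 right -0.43 up -0.45 Tq [ 0.05 -0.09 -0.  ] w 13.2
```

Hanging nearly free, with forces near zero. Opening, then straight up.

```bash
python3 -m creep '0 0 0 0 0 0 18; 0 0 0 0 0 0 22; 0 0 0 0 0 0 28; 0 0 0 0 0 0 36; 0 0 0 0 0 0 44; 0 0 0 0 0 0 50; 0 0 0 0 0 0 50; 0 0 0 0 0 0 50; 0 0 0 0 0 0 50; 0 0 0 0 0 0 50';python3 to.py|head -1;  python3 - <<'E'
from h import *
cap('wrist','w5.png')
E
```

```text
t: 18.47
position: [0.4667, 0.0908, 0.1501]
eef_rot: [1.344, 1.571, 0.085]
ft_force: [0.4, 0.0, -0.9]
width: 0.587
t 18.47 s 0.2743 lat(mm,+right) 0.23 yaw 17.85 want 17.95 tilt [ 1.e-04  0.e+00 -1.e+00] z 0.1501 F along -0.11 right 0.40 up -0.91 Tq [-0.03  0.03  0.  ] w 50.1
```

View pics/w5.png

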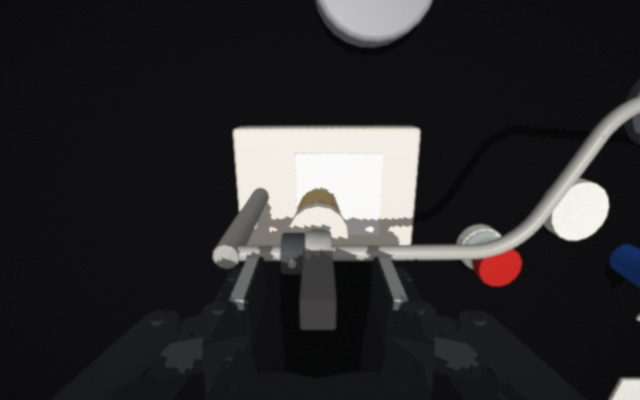

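The fingers are clear of the stalk at (318,285), and the ring lies against the collar at (305,250). Lifting away, then a final look with the wrist and side cameras.

```bash
python3 -m creep '-0.3 0 0 0 0 0 50; -0.6 0 0 0 0 0 50; -0.8 0 0 0 0 0 50; -0.8 0 0 0 0 0 50; -0.8 0 0 0 0 0 50; -0.8 0 0 0 0 0 50; -0.5 -0.5 0 0 0 0 50; 0 -0.8 0 0 0 0 50; 0 -0.8 0 0 0 0 50; 0 -0.4 0 0 0 0 50'; python3 -m creep '0 0 0 0 0 0 50; 0 0 0 0 0 0 50; 0 0 0 0 0 0 50; 0 0 0 0 0 0 50; 0 0 0 0 0 0 50; 0 0 0 0 0 0 50; 0 0 0 0 0 0 50; 0 0 0 0 0 0 50; 0 0 0 0 0 0 50; 0 0 0 0 0 0 50'
python3 - <<'E'
from h import *
w1,_=cap('wrist');s1,_=cap('side')
E
python3 -m creep '0 0 0 0 0 0 50; 0 0 0 0 0 0 50; 0 0 0 0 0 0 50; 0 0 0 0 0 0 50; 0 0 0 0 0 0 50; 0 0 0 0 0 0 50' >/dev/null
python3 - <<'E'
from h import *
a=np.load('/tmp/wrist.npz')['p'].astype(int);b,_=cap('wrist');print('frame diff: frac>40',(abs(a-b).max(2)>40).mean(), 'mean',abs(a-b).mean())
s,_=cap('side')
c=np.zeros((400,800,3),np.uint8);c[:320,:512]=cv2.resize(b[:,:,::-1],(512,320));c[:400,512:]=cv2.resize(s[140:290,270:378,::-1],(288,400),interpolation=cv2.INTER_CUBIC)
cv2.imwrite('pics/fin.png',c)
E
```

```text
t: 19.35
position: [0.405, 0.0709, 0.2656]
eef_rot: [-1.568, 1.57, -2.828]
ft_force: [0.3, 1.1, 0.0]
width: 0.588
t: 20.18
position: [0.4073, 0.0717, 0.265]
eef_rot: [-2.089, 1.571, 2.935]
ft_force: [-0.5, 0.3, 0.2]
width: 0.587
frame diff: frac>40 0.0 mean 0.9874192708333334
```

View pics/fin.png

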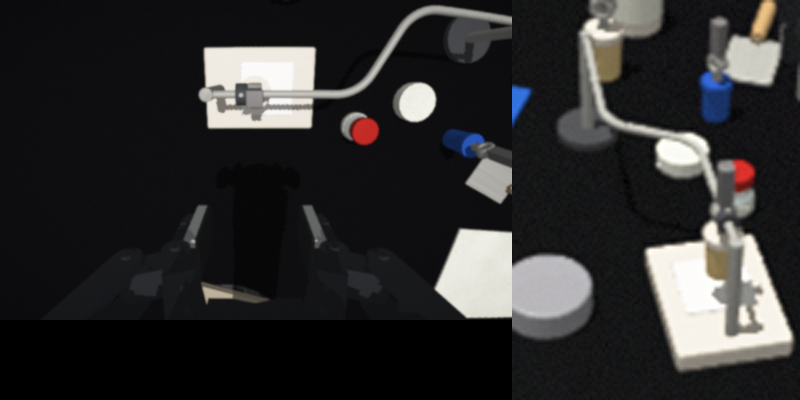

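The pot hangs upright over the pad with its ring against the collar at (247,95). The two frames half a second apart show no change.

```bash
python3 -c "
from workcell import job
print(job.finish_job())"
```

```text
the job is handed in; nothing more can be done
None
```

The pot is home against the stop collar over the light pad. I let it go and handed the job in at about 21 s of the 64 s allowed; no verdict was reported.

- **What I did:** I fitted the rod from one wrist picture; the part after corner 1 is turned about 2.7° from nominal. I took the small tan carrier by its stalk and raised it so its ring floated around the rod. I slid it round both corners, pressed it against the collar at about 10 N for roughly 0.7 s, relaxed to near zero force, and let go.
- **Forces:** While sliding, readings along and across the rod stayed under about 1.5 N, and a deliberate sideways touch to find the play reached 3 N. The highest reading was about 10 N, at the collar. Setting the ring down on the rod pressed it briefly with about 9–11 N, more than I meant, so I raised it before opening. Forces were read only between moves, so short peaks within a move are not ruled out.
- **Last checks:** The final pictures show the pot upright with its ring against the collar, and two frames half a second apart showed no motion. The gripper was clear of everything. The bystanders in view look unmoved by eye; I did not measure them.
- **What disagreed:** The sideways touch put the rod's centre about 0.5–1 mm off my fit on the first leg. I allowed for it by feel and forced nothing.

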